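# Eject one spacer disc and nudge it into the cross nest

### The arm

A 6-joint arm with a two-finger parallel gripper is mounted at the origin on a cart in front of the work surface, level with it; the furniture and walls round the work are solid. World frame = base frame: x ahead of the robot, y to its left, z up, the work surface at z = 0. Lengths are in mm, angles in rad, forces in N, time in s.
With the tool pointing down it reaches from about 400 to 925 mm from the base axis. Payload 12.5 kg.
Tool frame: the origin (TCP) lies at the very end of the fingers, on their centre line; the grasp point (between the pads) lies grip_depth behind it (grip_depth is the distance from the TCP to the grasp point, in mm); z points along the fingers, y is the line along which they close (so a half turn about z gives the same grasp; the last joint's range is limited). The gripper opens to 95 mm and grips with 3 to 60 N. Pads are 20 mm wide; open, the fingers measure 119 mm over their backs; the gripper's body (75 mm by 180 mm) begins 59 mm behind the grasp point.
Start: joints at [-1.279, 0.491, 1.559, -0, 1.092, -0.106], TCP at [242.143, -576.206, 214.661] pointing down, gripper open.
Joint ranges: [-3.1, 3.1], [-0.84, 2.19], [0.05, 2.79], [-1.13, 4.28], [0.06, 2.93], [-2.69, 2.69]. Speed limits (rad/s): [2.22, 2.22, 2.79, 3.14, 3.14, 3.14].

### API

Orientations are given as [roll, pitch, yaw] about the fixed x, y, z axes, in that order (R = Rz(yaw) Ry(pitch) Rx(roll)).
In Python, from cell import state, read_camera, job_done, grip_depth gives the robot as it stands.
- The arm moves only by the tool drive_tool, never from a script. Its argument "targets" is a list of rows, each an object with "jaw": the opening, from 0 (shut) to 1 (fully open); "travel": the shift along the tool's x, y, z in m, a list of three; "twist": the turn about the tool's z in rad. In form: [{"jaw": jaw, "travel": [tx, ty, tz], "twist": twist}, ...]. A call has 1 to 8 rows; each row is the pose to reach, as a shift and turn from the pose commanded when the call began, along the tool's axes at that moment; what a row does not reach only later rows make up. A row lasts 1/12 s, in which the tool goes at most 41.7 mm and 7.16 degrees, less where a joint would pass 70% of its speed; a pose out of reach is approached as far as the arm can. A call with a gripper value outside its range is refused whole. The fingers move at their own pace and stop on an object; the grip force is fixed at half the most. Time passes only in rows, so rows that repeat a pose let the fingers close. It gives the time, the measured TCP pose, the force, the opening and the grip force at its end, in the units of the state.
- state(): the state, without advancing time (a new reading comes with each control period).
- read_camera(name): name is "scene" or "top" or "wrist"; returns a dict with "frame" (480x640x3 uint8, red, green, blue), "fx", "fy", "cx", "cy" (pixels), "k1" (the pictures are not rectified: a ray, as slopes to the right and down, at radius r is drawn at 1 + k1 r^2 times it, then the intrinsics apply), "R" (3x3) and "t" (3): a world point X has camera coordinates R X + t. Camera axes: x right, y down, z forward; pixel columns grow to the right and rows downward; lengths in mm; the calibration is good to about 2 mm. A picture is of the moment at which its call begins. There is no depth.
- job_done(): hands the job in; it is judged then, once.
The state is a dict: "t": time; "joints": joint angles; "qvel": joint speeds; "tau": joint torques, N m; "eef_pos": TCP position; "tcp_rot": TCP orientation; "ft_force": force on the tool from outside, world axes, zero at the start; "moment": the same for the moment, N m; "opening": opening from 0.0 (shut) to 1.0 (fully open); "grip_force": force on a finger pad.
Only numpy, scipy, OpenCV 4.12 (cv2) and the standard library are available. Lean on these libraries where they do the work, as an engineer would, in place of code of your own. Each camera call takes 0.05 s, during which the arm holds its last target. There are 200 camera calls.

### The job

Press the black-capped plunger of the feeder all the way down, once, and let it come back up, so that just one spacer disc comes out onto the desk. Then push that disc along the desk with a fingertip until it sits snugly in any one of the four notches of the X-shaped nest, touching both of its arms. Do not pick up or tip the disc, leave the other discs in the feeder, and leave the loose tools and other things around where they lie.

Things in the scene. Friction and masses are not known exactly. Their poses are not given: they have to be found in the camera images.
- feeder: small aluminium plunger feeder, fixed to the desk, 106 long (its x) x 52 wide x 44 mm high without the plunger. Origin: on the desk under the axis of the well in which the discs are stacked; z up. Its own -x is the exit side: exit slot under two front posts, outer faces at x = -21 mm; base plate 2 mm thick. Behind the well (its +x, to +85 mm) is the mechanism block with the plunger on top
- well (a point): centre of the square open-topped well (34 x 34 mm inside, rim 44 mm above the desk) at its floor, 2 mm above the desk, on the feeder's origin axis. When the plunger comes back up after a full press, the stack drops by one disc; a second full press would send out another
- plunger (a joint): plunger travel in m: 0 up (at rest), 0.020 fully down; it moves straight down; spring-loaded, about 4 N at the start to 9 N at the bottom plus slight damping (18 N s/m), and it comes back up by itself in about half a second when let go
- plunger_top (a point): middle of the top of the plunger's round black cap, 30 mm across; at feeder x = +48 mm, y = 0, 79 mm above the desk at rest, 59 mm when fully down; it moves with the plunger
- disc_1: lowest of the four identical steel spacer discs in the feeder, the one that comes out: 32 mm across, 8 mm high, shallow dish in the top, about 20 g. Origin: centre of its underside; z up. A full press slides it out to about feeder x = -60 mm, y = 0, flat on the desk, its rear edge about 23 mm clear of the front posts
- disc_2: second disc from below in the stack, same kind and origin
- disc_3: third disc from below in the stack, same kind and origin
- disc_4: topmost disc in the stack, same kind and origin
- cross: X-shaped aluminium nest, fixed to the desk left or right of the feeder: two straight bars, 70 x 10 mm, 12 mm high, crossed at right angles. Origin: centre of the X on the desk; z up; its arms lie at 45 degrees to its own x and y axes, so its four right-angled notches open along its own +x, +y, -x and -y. A disc touching both arms of a notch has its centre 29.7 mm from the origin along that axis
- stop_bar: plain straight aluminium bar, 70 (its x) x 10 mm, 12 mm high, fixed to the desk on the other side of the feeder; not used. Origin: its middle on the desk
- tape_roll: roll of brown tape, 68 mm across, 19 mm high; loose, not used; origin: centre of its underside
- suction_cup: red suction lifter with a wire ring, 43 mm across, 37 mm high; loose, not used; origin: centre of its underside
- driver: red and yellow screwdriver, 118 mm long, lying; loose, not used; origin: centre of its underside
- tweezers: steel tweezers, 115 mm long, lying; loose, not used; origin: centre of its underside
- keys: bunch of keys, 107 mm long, lying; loose, not used; origin: centre of its underside
- marker: dark marker pen, 123 mm long, lying; loose, not used; origin: centre of its underside
- blower: blue rubber air blower, 104 mm long, 53 mm high, lying; loose, not used; origin: centre of its underside
Things that resemble listed ones, but are neither listed nor needed, are in the scene too. Several things have the shape of the feeder; the one meant has the colours described above.

How it is judged:
By the outcome, as a careful person would: the job done as asked, in the order asked, and still so for the second after the job is handed in, with the robot touching nothing.
It also fails if it takes over 51 s, if anything falls off the work surface, if the arm or the gripper's body presses on something with over 40 N, if the wrist force passes 120 N, or if a joint passes its speed limit or range.

## Working session

There is one attempt and no reset: what is moved stays moved. The work goes in short steps, Python scripts to look and compute and a tool call to move; the robot and the scene stay as the last step left them, time stands still between calls to the robot, and variables do not carry over. Pictures are saved under pics/ and viewed, at most 12 in all, crops included, and the job is handed in when it is done.

Besides the shell and the picture viewer there is one more tool, called after "Request:" as name([rows], argument=value, ...), one row to a line, values as JSON. drive_tool: Moves the arm, as the interface text tells. Its arguments: {"type":"object","properties":{"targets":{"type":"array"}},"required":["targets"]}

```bash
mkdir -p pics; cat > h.py <<'E'
import numpy as np, cv2
from cell import state, read_camera, job_done, grip_depth
def grab(n,f):
    c=read_camera(n); cv2.imwrite('pics/'+f,c['frame'][:,:,::-1]); 
    np.save('pics/'+f[:-4]+'.npy',c,allow_pickle=True); return c
def load(f): return np.load('pics/'+f+'.npy',allow_pickle=True).item()
def ray(c,u,v):
    K=np.array([[c['fx'],0,c['cx']],[0,c['fy'],c['cy']],[0,0,1.]])
    p=cv2.undistortPoints(np.array([[[u,v]]],float),K,np.array([c['k1'],0,0,0,0.]))[0,0] if 0 else None
    xd,yd=(u-c['cx'])/c['fx'],(v-c['cy'])/c['fy']; x,y=xd,yd
    for _ in range(20):
        s=1+c['k1']*(x*x+y*y); x,y=xd/s,yd/s
    R=np.array(c['R']);t=np.array(c['t'])
    return -R.T@t, R.T@np.array([x,y,1.])
def onz(c,u,v,z):
    o,d=ray(c,u,v); return (o+d*(z-o[2])/d[2])[:2]
def proj(c,X):
    p=np.array(c['R'])@np.array(X,float)+np.array(c['t']); x,y=p[:2]/p[2]; s=1+c['k1']*(x*x+y*y)
    return np.array([c['fx']*x*s+c['cx'],c['fy']*y*s+c['cy']])
E
python3 - <<'E'
from h import *
s=state(); print(s, grip_depth)
for n in('top','scene'):
    c=grab(n,n+'1.png'); print(n,c['fx'],c['k1'],-np.array(c['R']).T@np.array(c['t']))
E
```

```text
{'t': 0.0, 'joints': array([-1.27859184e+00,  4.91558720e-01,  1.55943895e+00, -2.51777173e-05,
        1.09169247e+00, -1.05557349e-01]), 'qvel': array([ 0.00052611,  0.00087409,  0.00070623,  0.00113805, -0.00021622,
       -0.00056009]), 'tau': array([-2.70934024e-04, -6.12653947e+01, -2.58191621e+01,  6.91592158e-02,
        4.81527625e-02, -1.36040594e-04]), 'eef_pos': array([ 242.06853573, -575.9610032 ,  214.06588386]), 'tcp_rot': array([-3.14049892e+00, -9.34266801e-05,  3.97773400e-01]), 'ft_force': array([ 1.33952115e+00, -9.59017744e-04,  1.20222156e-01]), 'moment': array([-0.03654131,  0.01131156, -0.03874258]), 'grip_force': 0.0, 'opening': 1.0015909534056808} 18.8
top 441.44890577138216 -0.04797264905811594 [ 337.28771044  201.05812781 1105.18360052]
scene 522.0389737120702 -0.10659190409887331 [-500.15489618  658.1730056   655.70095298]
```

View pics/top1.png

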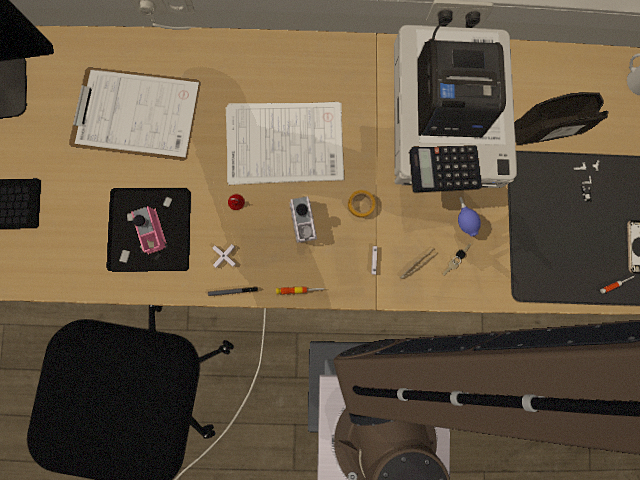

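View pics/scene1.png

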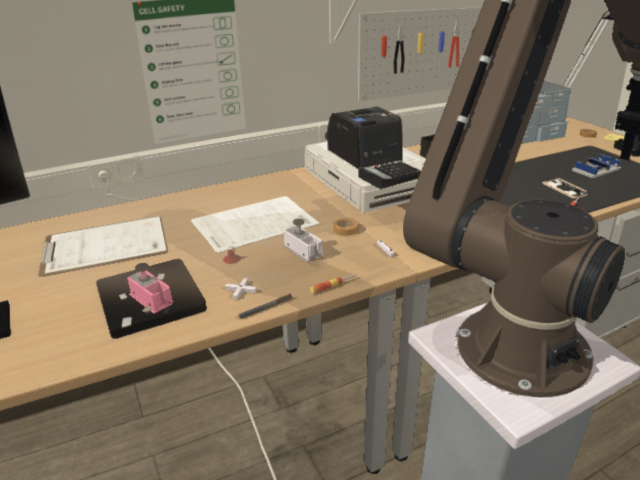

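The top view shows the aluminium feeder at about (303,220). Its black plunger is at (301,209) and the exit faces the robot, towards the bottom of the picture. The cross is at (225,256), the suction cup at (237,202), the marker at (235,291) and the driver at (300,291). I'll enlarge the work area.

```bash
python3 - <<'E'
from h import *
c=load('top1'); f=c['frame']
im=cv2.resize(f[185:305,200:360],None,fx=5,fy=5,interpolation=cv2.INTER_CUBIC); cv2.imwrite('pics/crop1.png',im[:,:,::-1])
hsv=cv2.cvtColor(f,cv2.COLOR_RGB2HSV)
m=((hsv[...,1]<50)&(hsv[...,2]>110)).astype(np.uint8)
for nm,(a,b,x,y) in {'cross':(240,272,205,245),'feeder':(190,246,285,320)}.items():
    mm=np.zeros_like(m); mm[a:b,x:y]=m[a:b,x:y]
    k=cv2.findContours(mm,0,1)[0]; k=max(k,key=cv2.contourArea); r=cv2.minAreaRect(k); print(nm,r,cv2.contourArea(k))
    for p in cv2.boxPoints(r): print(p,onz(c,*p,12 if nm=='cross' else 44))
    print('c',onz(c,*r[0],12))
d=(hsv[...,2]<70).astype(np.uint8); mm=np.zeros_like(d); mm[195:220,290:313]=d[195:220,290:313]
k=max(cv2.findContours(mm,0,1)[0],key=cv2.contourArea); q=cv2.minEnclosingCircle(k); print('plunger',q,onz(c,*q[0],79))
E
```

```text
cross ((222.99998474121094, 255.5), (21.092424392700195, 21.97587776184082), 83.6598129272461) 172.0
[210.91463 246.2317 ] [458.717771   436.94225001]
[232.75609 243.80489] [466.14001423 382.91515072]
[235.08534 264.7683 ] [414.06651868 374.80656648]
[213.24388 267.19513] [406.72891579 428.5217147 ]
c [436.33740452 405.78177539]
feeder ((302.507568359375, 218.8735809326172), (43.4306640625, 20.210309982299805), 79.3803482055664) 762.5
[288.5736  199.39244] [575.36693095 246.06099282]
[308.43774 195.66792] [586.00830935 197.58895225]
[316.44153 238.35472] [480.68522845 175.66401198]
[296.5774  242.07924] [470.38839062 223.57183   ]
c [533.51102397 210.9612132 ]
plunger ((301.5, 210.0), 6.500100135803223) [542.71597065 213.27929173]
```

View pics/crop1.png

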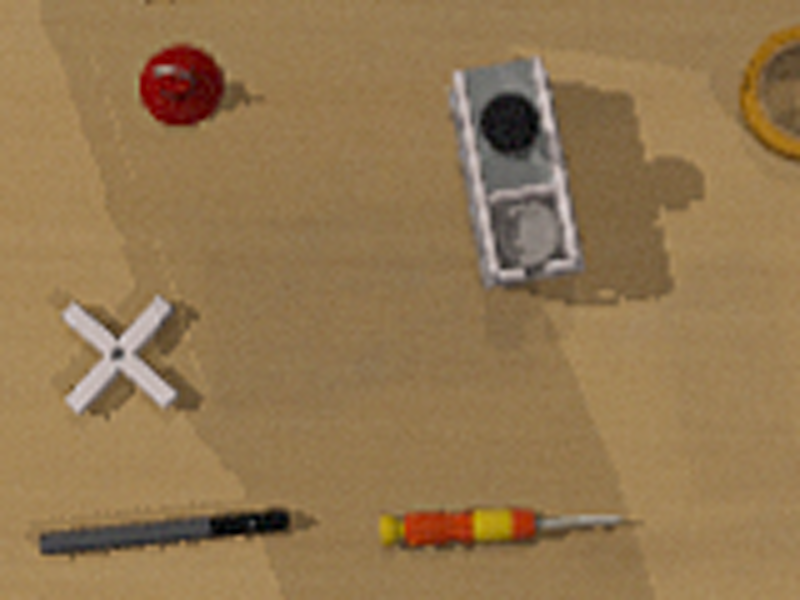

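The crop shows the cross centre at about crop (119,353), with arm tips at (68,309), (170,400), (163,302) and (75,405). The plunger cap is at (511,123) and the well is at (527,235), towards the robot. Feeder length (107 mm) and the plunger's position relative to the well agree with the given sizes.

```bash
cat >> h.py <<'E'
def to(x,y,z,yaw,s=None):
    s=s or state(); p=s['eef_pos']; a=s['tcp_rot'][2]; d=np.array([x,y,z])-p
    tw=-((yaw-a+np.pi)%(2*np.pi)-np.pi)
    print('travel',np.round([d[0]*np.cos(a)+d[1]*np.sin(a), d[0]*np.sin(a)-d[1]*np.cos(a), -d[2]],1),'twist',round(tw,3),'from',np.round(p,1),round(a,3))
E
python3 - <<'E'
from h import *
c=load('top1')
g=lambda x,y:onz(c,200+(x+.5)/5-.5,185+(y+.5)/5-.5,12)
a1,a2,b1,b2=g(68,309),g(170,400),g(163,302),g(75,405)
print((a1+a2)/2,(b1+b2)/2,np.linalg.norm(a1-a2),np.linalg.norm(b1-b2),g(119,353))
for p,q in((a1,a2),(b1,b2)): d=q-p; print(np.degrees(np.arctan2(d[1],d[0])))
to(543,214,200,1.6)
E
```

```text
[436.4155076  404.86685622] [436.93513884 404.7630365 ] 68.71216276342487 66.62313815051314 [437.10860095 404.82548895]
-129.8666554542022
141.7976016405932
travel [ 583.5 -611.7   14.1] twist -1.202 from [ 242.1 -576.   214.1] 0.398
```

Request:
drive_tool([
  {"jaw": 0, "travel": [0.029, -0.03, 0], "twist": -0.06},
  {"jaw": 0, "travel": [0.058, -0.06, 0], "twist": -0.12},
  {"jaw": 0, "travel": [0.087, -0.09, 0], "twist": -0.2},
  {"jaw": 0, "travel": [0.116, -0.12, 0], "twist": -0.28},
  {"jaw": 0, "travel": [0.145, -0.15, 0], "twist": -0.36},
  {"jaw": 0, "travel": [0.174, -0.18, 0], "twist": -0.44},
  {"jaw": 0, "travel": [0.203, -0.21, 0], "twist": -0.52},
  {"jaw": 0, "travel": [0.232, -0.24, 0], "twist": -0.6},
])

```text
t: 0.77
eef_pos: [363.0, -263.6, 214.6]
tcp_rot: [-3.142, 0.0, 1.001]
ft_force: [0.8, -0.4, -0.2]
opening: 0.501
grip_force: 0.0
```

Request:
drive_tool([
  {"jaw": 0, "travel": [0.038, -0.008, 0], "twist": -0.08},
  {"jaw": 0, "travel": [0.076, -0.016, 0], "twist": -0.16},
  {"jaw": 0, "travel": [0.114, -0.024, 0], "twist": -0.24},
  {"jaw": 0, "travel": [0.152, -0.032, 0], "twist": -0.32},
  {"jaw": 0, "travel": [0.19, -0.04, 0], "twist": -0.4},
  {"jaw": 0, "travel": [0.228, -0.048, 0], "twist": -0.48},
  {"jaw": 0, "travel": [0.266, -0.056, 0], "twist": -0.54},
  {"jaw": 0, "travel": [0.304, -0.064, 0], "twist": -0.6},
])

```text
t: 1.43
eef_pos: [474.1, 26.7, 214.6]
tcp_rot: [-3.141, 0.0, 1.601]
ft_force: [1.0, -1.1, 0.3]
opening: 0.006
grip_force: 0.0
```

```bash
python3 - <<'E'
from h import *
to(543,214,180,1.6)
E
```

```text
travel [185.2  74.5  34.6] twist 0.001 from [474.1  26.7 214.6] 1.601
```

Request:
drive_tool([
  {"jaw": 0, "travel": [0.035, 0.014, 0.007], "twist": 0},
  {"jaw": 0, "travel": [0.07, 0.028, 0.014], "twist": 0},
  {"jaw": 0, "travel": [0.105, 0.042, 0.021], "twist": 0},
  {"jaw": 0, "travel": [0.14, 0.056, 0.028], "twist": 0},
  {"jaw": 0, "travel": [0.17, 0.068, 0.034], "twist": 0},
  {"jaw": 0, "travel": [0.185, 0.0745, 0.0345], "twist": 0},
  {"jaw": 0, "travel": [0.185, 0.0745, 0.0345], "twist": 0},
])

```text
t: 2.02
eef_pos: [543.8, 214.4, 179.0]
tcp_rot: [-3.141, -0.0, 1.601]
ft_force: [-0.7, -0.0, -1.0]
opening: 0.007
grip_force: 0.0
```

```bash
python3 - <<'E'
from h import *
c=grab('wrist','w1.png'); print(state()['eef_pos'],-np.array(c['R']).T@np.array(c['t']), proj(c,state()['eef_pos']), proj(c,[543,214,79]))
E
```

```text
[543.22883903 212.75898184 179.25733405] [541.27622186 285.86055848 349.43344442] [321.08490158 304.64625515] [320.95341244 249.68790875]
```

View pics/w1.png

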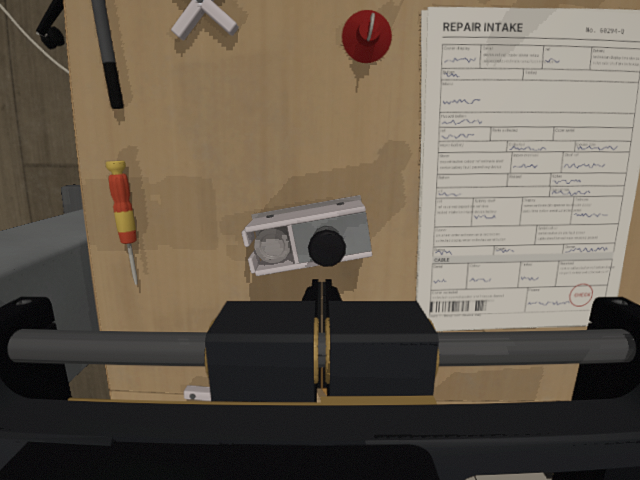

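The wrist view shows the cap centre at about (327,246), the well at (270,245), the near part of the cross at (203,15), and clear desk between them.

```bash
python3 - <<'E'
from h import *
c=load('w1'); print(c['fx'])
f=c['frame']; v=f.max(2); m=np.zeros_like(v); m[215:277,295:360]=v[215:277,295:360]<50
k=max(cv2.findContours(m,0,1)[0],key=cv2.contourArea); q=cv2.minEnclosingCircle(k); P=onz(c,*q[0],79); print(q,P, q[1]*270/c['fx'])
print(onz(c,270,245,35))
for p in((246,218),(253,275),(362,197),(371,257)): print(p,onz(c,*p,44))
to(P[0],P[1],84,1.6)
E
```

```text
373.91771285360437
((326.5064697265625, 247.46636962890625), 18.697542190551758) [547.09795409 215.83776784] 13.50119616672316
[498.93555087 205.22721652]
(246, 218) [480.31360221 230.0614665 ]
(253, 275) [485.28116816 180.40545791]
(362, 197) [575.44163109 250.17125095]
(371, 257) [585.95485564 199.50702031]
travel [ 3.   4.  95.3] twist 0.0 from [543.2 212.8 179.3] 1.6
```

Request:
drive_tool([
  {"jaw": 0, "travel": [0.002, 0.003, 0.03], "twist": 0},
  {"jaw": 0, "travel": [0.002, 0.003, 0.06], "twist": 0},
  {"jaw": 0, "travel": [0.002, 0.003, 0.085], "twist": 0},
  {"jaw": 0, "travel": [0.002, 0.003, 0.095], "twist": 0},
  {"jaw": 0, "travel": [0.002, 0.003, 0.102], "twist": 0},
  {"jaw": 0, "travel": [0.002, 0.003, 0.109], "twist": 0},
  {"jaw": 0, "travel": [0.002, 0.003, 0.116], "twist": 0},
  {"jaw": 0, "travel": [0.002, 0.003, 0.12], "twist": 0},
])

```text
t: 2.73
eef_pos: [546.4, 213.0, 61.3]
tcp_rot: [3.141, 0.0, 1.597]
ft_force: [-4.9, -3.4, 10.4]
opening: 0.008
grip_force: 4.8
```

Request:
drive_tool([
  {"jaw": 0, "travel": [0, 0, 0.001], "twist": 0},
  {"jaw": 0, "travel": [0, 0, 0.001], "twist": 0},
])

```text
t: 2.9
eef_pos: [546.4, 213.0, 60.7]
tcp_rot: [3.141, 0.0, 1.597]
ft_force: [-4.1, -2.8, 8.5]
opening: 0.006
grip_force: 4.1
```

Request:
drive_tool([
  {"jaw": 0, "travel": [0, 0, 0.001], "twist": 0},
  {"jaw": 0, "travel": [0, 0, 0.002], "twist": 0},
  {"jaw": 0, "travel": [0, 0, 0.002], "twist": 0},
])

```text
t: 3.15
eef_pos: [546.5, 213.0, 59.0]
tcp_rot: [3.141, 0.0, 1.597]
ft_force: [-5.3, -2.5, 7.5]
opening: 0.005
grip_force: 4.3
```

Request:
drive_tool([
  {"jaw": 0, "travel": [0, 0, 0.001], "twist": 0},
  {"jaw": 0, "travel": [0, 0, 0.001], "twist": 0},
])

```text
t: 3.32
eef_pos: [546.5, 213.1, 58.8]
tcp_rot: [3.14, 0.0, 1.598]
ft_force: [-6.8, -3.5, 15.5]
opening: 0.002
grip_force: 8.1
```

Request:
drive_tool([
  {"jaw": 0, "travel": [0, 0, 0.0007], "twist": 0},
  {"jaw": 0, "travel": [0, 0, 0.0007], "twist": 0},
])

```text
t: 3.48
eef_pos: [546.5, 213.1, 58.7]
tcp_rot: [3.14, 0.0, 1.598]
ft_force: [-8.6, -4.4, 22.7]
opening: 0.001
grip_force: 11.5
```

Request:
drive_tool([
  {"jaw": 0, "travel": [0, 0, -0.015], "twist": 0},
  {"jaw": 0, "travel": [0, 0, -0.04], "twist": 0},
  {"jaw": 0, "travel": [0, 0, -0.08], "twist": 0},
  {"jaw": 0, "travel": [-0.02, 0.02, -0.12], "twist": 0},
  {"jaw": 0.15, "travel": [-0.05, 0.05, -0.14], "twist": 0},
  {"jaw": 0.15, "travel": [-0.09, 0.08, -0.14], "twist": 0},
  {"jaw": 0.15, "travel": [-0.1, 0.1, -0.14], "twist": 0},
  {"jaw": 0.15, "travel": [-0.1, 0.1, -0.14], "twist": 0},
])

```text
t: 4.15
eef_pos: [653.6, 111.5, 197.7]
tcp_rot: [3.136, 0.001, 1.594]
ft_force: [0.1, 0.1, -0.0]
opening: 0.145
grip_force: 0.0
```

```bash
python3 - <<'E'
from h import *
c=grab('wrist','w2.png'); s=state(); print(s['eef_pos'],s['opening'],proj(c,[439,193.5,8]),proj(c,[440,375,8]),proj(c,[437,405,12]))
E
```

```text
[651.14496314 113.41455985 196.82316057] 0.14477153797801184 [ 95.57773164 136.45956997] [ 81.25281267 -75.59542806] [  74.37645554 -114.08482894]
```

View pics/w2.png

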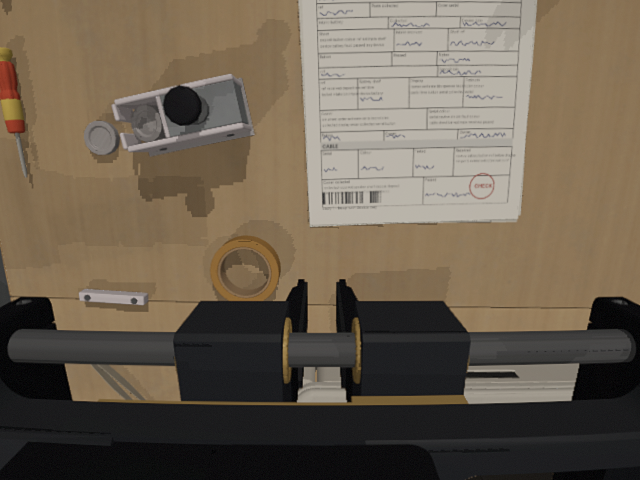

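I lifted off towards +x, the wrong side, but did no harm: the tool is clear of everything. The view shows one disc out at about (101,137), the plunger back up, the tape roll at (245,268) and the stop bar at (113,297).

```bash
python3 - <<'E'
from h import *
c=load('w2'); g=cv2.cvtColor(c['frame'],cv2.COLOR_RGB2GRAY)
h=cv2.HoughCircles(cv2.medianBlur(g[105:170,70:125],3),cv2.HOUGH_GRADIENT,1,30,param1=80,param2=12,minRadius=13,maxRadius=23)
print(h)
if h is not None: x,y,r=h[0,0]; P=onz(c,x+70,y+105,8); print(P,r*340/c['fx'])
print(onz(c,101,137,8))
to(439,148,100,1.6)
E
```

```text
[[[31.5 35.5 13.4]]]
[444.44543124 189.78059761] 12.184499
[444.29375229 192.9987092 ]
travel [  39.5 -211.3   96.8] twist -0.006 from [651.1 113.4 196.8] 1.594
```

Request:
drive_tool([
  {"jaw": 0.15, "travel": [0.003, -0.035, 0], "twist": 0},
  {"jaw": 0.15, "travel": [0.006, -0.07, 0], "twist": 0},
  {"jaw": 0.15, "travel": [0.01, -0.105, 0], "twist": 0},
  {"jaw": 0.15, "travel": [0.015, -0.14, 0.01], "twist": 0},
  {"jaw": 0.15, "travel": [0.022, -0.175, 0.03], "twist": 0},
  {"jaw": 0.15, "travel": [0.028, -0.2, 0.06], "twist": 0},
  {"jaw": 0.15, "travel": [0.032, -0.209, 0.09], "twist": 0},
  {"jaw": 0.15, "travel": [0.032, -0.209, 0.097], "twist": 0},
])

```text
t: 4.87
eef_pos: [435.3, 143.2, 96.7]
tcp_rot: [-3.137, 0.001, 1.599]
ft_force: [0.5, 0.1, 0.6]
opening: 0.15
grip_force: 0.0
```

```bash
python3 - <<'E'
from h import *
c=grab('wrist','w3.png'); s=state(); print(s['eef_pos'],s['tcp_rot'],s['opening'],proj(c,[441,192,8]),proj(c,[440,375,8]),proj(c,[437,405,12]))
E
```

```text
[437.37078608 143.00150504  97.04889124] [-3.13823907e+00  5.42840088e-04  1.59903228e+00] 0.15133686327151916 [332.77386055 184.87096972] [ 341.15248763 -117.92229028] [ 337.94510728 -175.08468568]
```

View pics/w3.png

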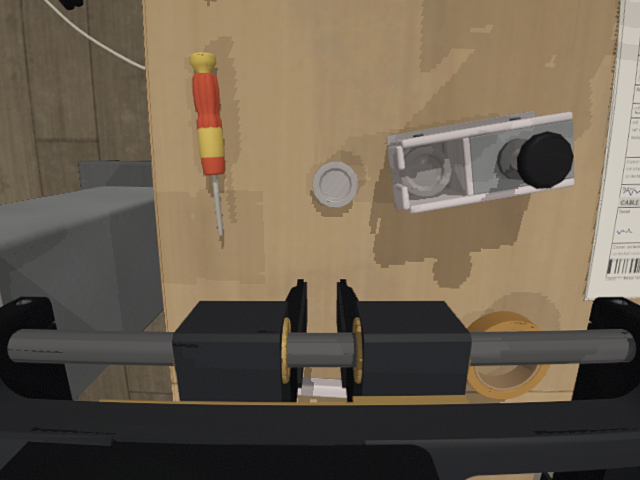

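The close view shows the disc at (335,185), which is about x=442, y=192. It is free of the feeder, and the way ahead is clear. I'll descend behind it.

Request:
drive_tool([
  {"jaw": 0.15, "travel": [0.002, 0.0045, 0.03], "twist": 0},
  {"jaw": 0.15, "travel": [0.002, 0.0045, 0.06], "twist": 0},
  {"jaw": 0.15, "travel": [0.002, 0.0045, 0.08], "twist": 0},
  {"jaw": 0.15, "travel": [0.002, 0.0045, 0.088], "twist": 0},
  {"jaw": 0.15, "travel": [0.002, 0.0045, 0.091], "twist": 0},
  {"jaw": 0.15, "travel": [0.002, 0.0045, 0.092], "twist": 0},
  {"jaw": 0.15, "travel": [0.002, 0.0045, 0.092], "twist": 0},
])

```text
t: 5.5
eef_pos: [444.6, 144.9, 7.5]
tcp_rot: [3.14, -0.0, 1.598]
ft_force: [0.4, 0.2, 0.2]
opening: 0.151
grip_force: 0.0
```

```bash
python3 - <<'E'
from h import *
to(441.5,260,5,1.6)
E
```

```text
travel [115.1   0.    2.5] twist -0.002 from [444.6 144.9   7.5] 1.598
```

Request:
drive_tool([
  {"jaw": 0.15, "travel": [0, 0, 0.0015], "twist": 0},
  {"jaw": 0.15, "travel": [0, 0, 0.0015], "twist": 0},
  {"jaw": 0.15, "travel": [0, 0, 0.0015], "twist": 0},
])

```text
t: 5.75
eef_pos: [444.0, 144.9, 5.6]
tcp_rot: [3.14, -0.0, 1.598]
ft_force: [-0.1, -0.2, -0.3]
opening: 0.145
grip_force: 0.0
```

Request:
drive_tool([
  {"jaw": 0.15, "travel": [0.005, -0.002, 0.0006], "twist": 0},
  {"jaw": 0.15, "travel": [0.012, -0.002, 0.0006], "twist": 0},
  {"jaw": 0.15, "travel": [0.018, -0.002, 0.0006], "twist": 0},
  {"jaw": 0.15, "travel": [0.022, -0.002, 0.0006], "twist": 0},
  {"jaw": 0.15, "travel": [0.026, -0.002, 0.0006], "twist": 0},
  {"jaw": 0.15, "travel": [0.031, -0.002, 0.0006], "twist": 0},
  {"jaw": 0.15, "travel": [0.037, -0.002, 0.0006], "twist": 0},
  {"jaw": 0.15, "travel": [0.043, -0.002, 0.0006], "twist": 0},
])

```text
t: 6.42
eef_pos: [440.5, 188.3, 4.3]
tcp_rot: [-3.142, 0.0, 1.598]
ft_force: [0.8, -0.3, 0.6]
opening: 0.149
grip_force: 0.1
```

```bash
python3 - <<'E'
from h import *
c=grab('wrist','w4.png'); s=state(); print(s['eef_pos'],s['tcp_rot'],s['opening'],s['ft_force']); to(441,300,5,1.6)
E
```

```text
[440.55067472 189.0761032    4.32637799] [ 3.14127925e+00 -4.79250478e-05  1.59816426e+00] 0.15160693245962287 [-0.12977916  0.23295472  0.38231464]
travel [110.9   3.5  -0.7] twist -0.002 from [440.6 189.1   4.3] 1.598
```

View pics/w4.png

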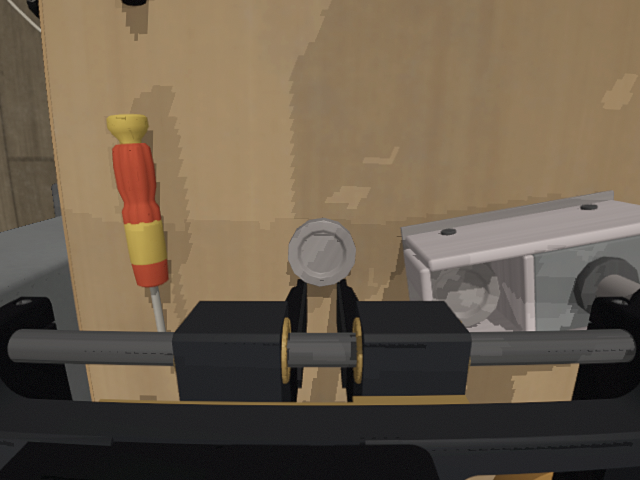

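The disc sits centred in the cradle of the two fingertips, at (321,252). The contact force is negligible and the gripper is clear of the feeder. I'll keep pushing.

Request:
drive_tool([
  {"jaw": 0.15, "travel": [0.004, 0, -0.0005], "twist": 0},
  {"jaw": 0.15, "travel": [0.01, 0, -0.0005], "twist": 0},
  {"jaw": 0.15, "travel": [0.017, 0, -0.0005], "twist": 0},
  {"jaw": 0.15, "travel": [0.024, 0, -0.0005], "twist": 0},
  {"jaw": 0.15, "travel": [0.031, 0, -0.0005], "twist": 0},
  {"jaw": 0.15, "travel": [0.038, 0, -0.0005], "twist": 0},
  {"jaw": 0.15, "travel": [0.045, 0, -0.0005], "twist": 0},
  {"jaw": 0.15, "travel": [0.052, 0, -0.0005], "twist": 0},
])

```text
t: 7.13
eef_pos: [439.0, 240.5, 4.8]
tcp_rot: [3.142, 0.0, 1.598]
ft_force: [-0.9, 0.1, -0.0]
opening: 0.151
grip_force: 0.1
```

Request:
drive_tool([
  {"jaw": 0.15, "travel": [0.007, 0, 0], "twist": 0},
  {"jaw": 0.15, "travel": [0.014, 0, 0], "twist": 0},
  {"jaw": 0.15, "travel": [0.021, 0, 0], "twist": 0},
  {"jaw": 0.15, "travel": [0.028, 0, 0], "twist": 0},
  {"jaw": 0.15, "travel": [0.034, 0, 0], "twist": 0},
  {"jaw": 0.15, "travel": [0.04, 0, 0], "twist": 0},
  {"jaw": 0.15, "travel": [0.045, 0, 0], "twist": 0},
  {"jaw": 0.15, "travel": [0.049, 0, 0], "twist": 0},
])

```text
t: 7.8
eef_pos: [437.8, 289.3, 4.8]
tcp_rot: [3.142, 0.0, 1.598]
ft_force: [0.7, -1.0, -0.1]
opening: 0.15
grip_force: 0.1
```

```bash
python3 - <<'E'
from h import *
c=grab('wrist','w5.png'); s=state(); print(s['eef_pos'],s['tcp_rot'],s['opening'],s['ft_force']); print(proj(c,[437,405,12]),proj(c,[440,375,8]))
E
```

```text
[437.84156915 289.70312538   4.81026423] [ 3.14125454e+00 -1.15226410e-04  1.59814904e+00] 0.15239468357401686 [-0.42921138  0.63849288  0.57352729]
[328.30521006  38.29808646] [333.05001071 116.95317701]
```

View pics/w5.png

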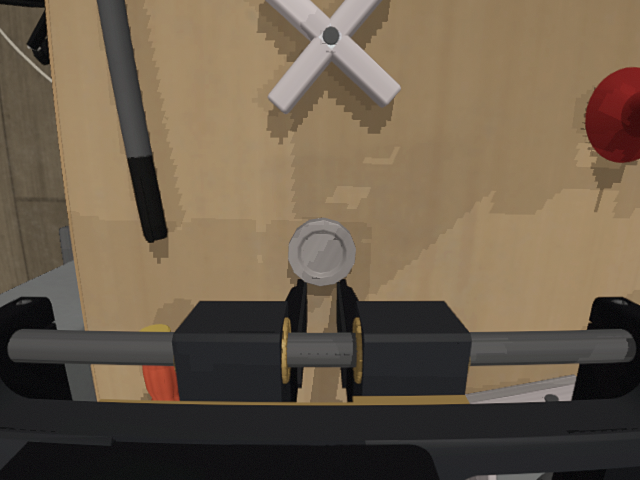

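The cross hole is at (331,36), about 1 mm off my prediction. The near arm tips are at (281,103) and (390,94), so the notch opens towards the disc at (321,252). I'll correct the lateral line and yaw, then push in along the notch axis.

Request:
drive_tool([
  {"jaw": 0.15, "travel": [0.005, 0.001, 0], "twist": -0.01},
  {"jaw": 0.15, "travel": [0.011, 0.0022, 0], "twist": -0.02},
  {"jaw": 0.15, "travel": [0.017, 0.0035, 0], "twist": -0.03},
  {"jaw": 0.15, "travel": [0.023, 0.0048, 0], "twist": -0.04},
  {"jaw": 0.15, "travel": [0.029, 0.006, 0], "twist": -0.05},
  {"jaw": 0.15, "travel": [0.035, 0.0073, 0], "twist": -0.06},
  {"jaw": 0.15, "travel": [0.04, 0.0084, 0], "twist": -0.07},
  {"jaw": 0.15, "travel": [0.042, 0.0088, 0], "twist": -0.07},
])

```text
t: 8.52
eef_pos: [445.6, 331.8, 4.8]
tcp_rot: [3.141, -0.0, 1.669]
ft_force: [0.3, 0.2, -0.5]
opening: 0.148
grip_force: 0.1
```

```bash
python3 - <<'E'
from h import *
c=grab('wrist','w6.png'); s=state(); print(s['eef_pos'],s['tcp_rot'],s['ft_force'])
cv2.imwrite('pics/c6.png',cv2.resize(c['frame'][60:300,180:480],None,fx=2,fy=2)[:,:,::-1])
for p in ((321,252),): print(onz(c,*p,8))
to(443.5,352,5,1.67)
E
```

```text
[445.55518684 331.74453643   4.75804595] [ 3.14130222e+00 -5.08017129e-05  1.66857974e+00] [ 0.09982799 -0.47906549  0.23095618]
[442.46270523 357.58008148]
travel [20.4 -0.1 -0.2] twist -0.001 from [445.6 331.7   4.8] 1.669
```

View pics/c6.png

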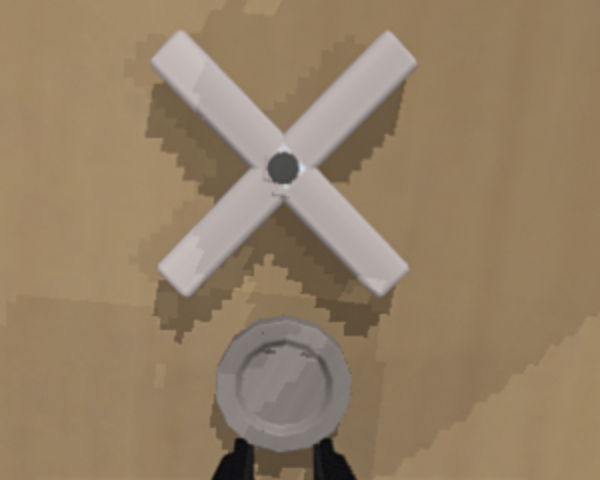

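The disc at crop (284,383) is aligned with the notch axis through the hole at (284,168). About 20 mm remains. I'll push straight in, watching the force near the end.

Request:
drive_tool([
  {"jaw": 0.15, "travel": [0.003, 0, 0], "twist": 0},
  {"jaw": 0.15, "travel": [0.006, 0, 0], "twist": 0},
  {"jaw": 0.15, "travel": [0.009, 0, 0], "twist": 0},
  {"jaw": 0.15, "travel": [0.012, 0, 0], "twist": 0},
  {"jaw": 0.15, "travel": [0.0145, 0, 0], "twist": 0},
  {"jaw": 0.15, "travel": [0.0165, 0, 0], "twist": 0},
  {"jaw": 0.15, "travel": [0.018, 0, 0], "twist": 0},
  {"jaw": 0.15, "travel": [0.018, 0, 0], "twist": 0},
])

```text
t: 9.23
eef_pos: [443.6, 349.1, 4.8]
tcp_rot: [3.142, 0.0, 1.668]
ft_force: [-0.0, -0.6, 0.2]
opening: 0.15
grip_force: 0.0
```

Request:
drive_tool([
  {"jaw": 0.15, "travel": [0.001, 0, 0], "twist": 0},
  {"jaw": 0.15, "travel": [0.0015, 0, 0], "twist": 0},
  {"jaw": 0.15, "travel": [0.0015, 0, 0], "twist": 0},
])

```text
t: 9.48
eef_pos: [443.6, 350.4, 4.8]
tcp_rot: [3.142, 0.0, 1.668]
ft_force: [-0.4, 1.7, 0.8]
opening: 0.152
grip_force: 0.0
```

Request:
drive_tool([
  {"jaw": 0.15, "travel": [0.0007, 0, 0], "twist": 0},
  {"jaw": 0.15, "travel": [0.0014, 0, 0], "twist": 0},
  {"jaw": 0.15, "travel": [0.0014, 0, 0], "twist": 0},
])

```text
t: 9.73
eef_pos: [443.3, 351.6, 4.7]
tcp_rot: [-3.141, 0.0, 1.668]
ft_force: [0.2, -1.6, 0.8]
opening: 0.15
grip_force: 0.8
```

Request:
drive_tool([
  {"jaw": 0.15, "travel": [0.0007, 0, 0], "twist": 0},
  {"jaw": 0.15, "travel": [0.0012, 0, 0], "twist": 0},
  {"jaw": 0.15, "travel": [0.0012, 0, 0], "twist": 0},
])

```text
t: 9.98
eef_pos: [443.2, 352.2, 4.7]
tcp_rot: [-3.141, 0.001, 1.668]
ft_force: [-0.3, -6.8, 1.0]
opening: 0.151
grip_force: 3.2
```

The force has risen to about 7 N, so the disc is against the nest. I'll check the seating.

```bash
python3 - <<'E'
from h import *
c=grab('wrist','w7.png')
cv2.imwrite('pics/c7.png',cv2.resize(c['frame'][130:300,220:420],None,fx=4,fy=3.53,interpolation=2)[:600,:,::-1])
E
```

```text
(no output)
```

View pics/c7.png

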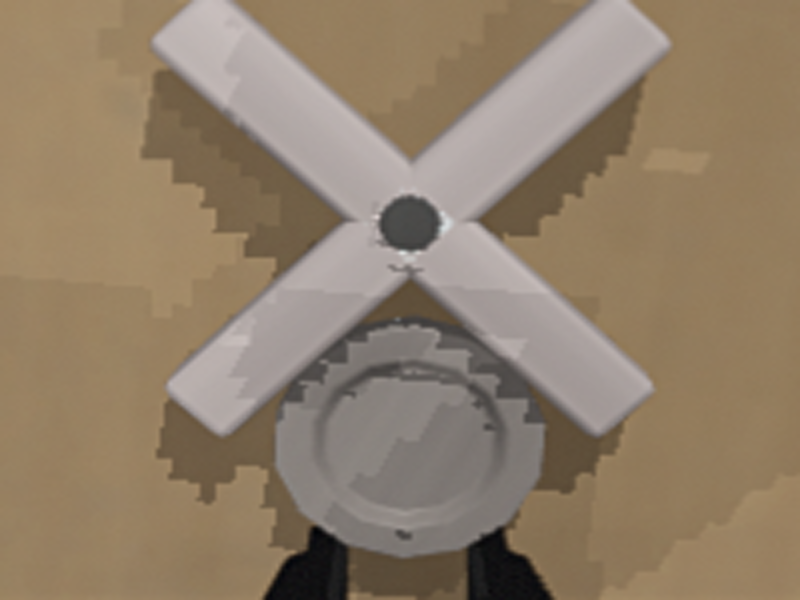

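The disc sits symmetrically in the notch: centre at (410,437) under the hole at (410,222), both flanks against the arms. I'll give it one slight firm press, then back straight off and rise.

Request:
drive_tool([
  {"jaw": 0.15, "travel": [0.0006, 0, 0], "twist": 0},
  {"jaw": 0.15, "travel": [0.0006, 0, 0], "twist": 0},
  {"jaw": 0.15, "travel": [-0.001, 0, 0], "twist": 0},
  {"jaw": 0.15, "travel": [-0.004, 0, 0], "twist": 0},
  {"jaw": 0.15, "travel": [-0.01, 0, 0], "twist": 0},
  {"jaw": 0.15, "travel": [-0.018, 0, 0], "twist": 0},
  {"jaw": 0.15, "travel": [-0.022, 0, -0.01], "twist": 0},
  {"jaw": 0.15, "travel": [-0.022, 0, -0.04], "twist": 0},
])

```text
t: 10.7
eef_pos: [444.1, 329.1, 42.8]
tcp_rot: [-3.136, 0.003, 1.667]
ft_force: [0.1, 0.5, 0.6]
opening: 0.156
grip_force: 0.0
```

Request:
drive_tool([
  {"jaw": 0.15, "travel": [0, 0, -0.03], "twist": 0},
  {"jaw": 0.15, "travel": [0, 0, -0.06], "twist": 0},
  {"jaw": 0.15, "travel": [0, 0, -0.08], "twist": 0},
  {"jaw": 0.15, "travel": [0, 0, -0.08], "twist": 0},
  {"jaw": 0.15, "travel": [0, 0, -0.08], "twist": 0},
])

```text
t: 11.12
eef_pos: [445.8, 330.9, 126.2]
tcp_rot: [3.139, -0.001, 1.668]
ft_force: [0.0, 0.6, -0.7]
opening: 0.153
grip_force: 0.0
```

```bash
python3 - <<'E'
from h import *
c=grab('wrist','w8.png'); s=state(); print(s['eef_pos'],s['ft_force'],proj(c,[438.2,406,12]),proj(c,[441.1,376.5,8]))
cv2.imwrite('pics/c8.png',cv2.resize(c['frame'][100:250,220:420],None,fx=4,fy=4,interpolation=2)[:,:,::-1])
E
```

```text
[445.27050843 330.69719493 124.99297578] [-0.24521365  0.39822038 -0.51389189] [321.04869916 145.5184685 ] [321.12058284 185.45517375]
```

View pics/c8.png

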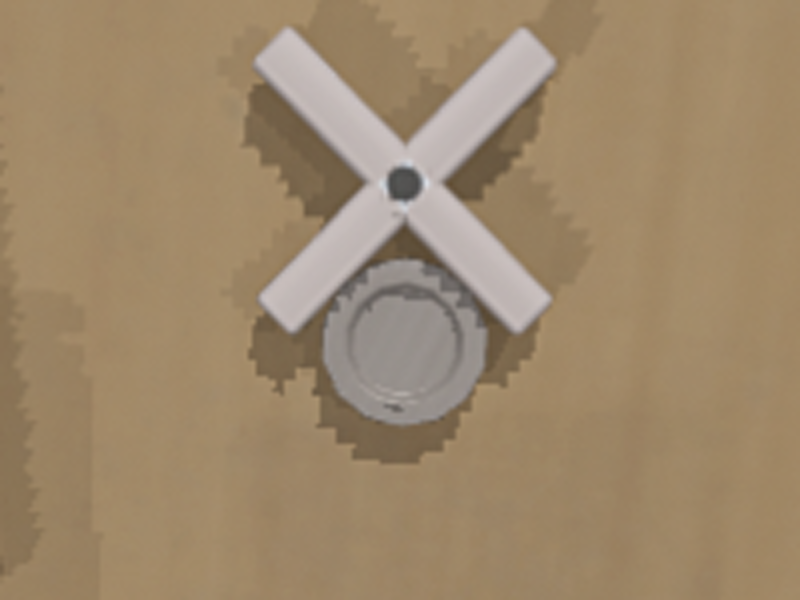

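The disc is seated at (404,342), 159 px from the hole against 160 px predicted for contact with both arms. The robot is clear of everything.

```bash
python3 -c "from h import *; print(job_done())"
```

```text
the job is handed in; nothing more can be done
None
```

I pressed the plunger fully down once and one disc came out. I pushed it along the desk, cradled between two fingertips rather than one, until it seated against both arms of the cross notch facing the feeder; the job is handed in at about 11 s, with the arm clear and the other things left where they lay.

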